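# Isolate the bench supply and press its terminal cover home

## Robot

A 7-joint arm with a two-finger parallel gripper is mounted at the origin on a cart in front of the work surface, level with it; the furniture and walls round the work are solid. World frame = base frame: x ahead of the robot, y to its left, z up, the work surface at z = 0. Lengths are in m, angles in degrees, forces in N, time in s.
With the tool pointing down it reaches from about 0.35 to 0.9 m from the base axis. Payload 7.2 kg.
Tool frame: the origin (TCP) lies at the very end of the fingers, on their centre line; the grasp point (between the pads) lies 19 mm behind it; y points along the fingers, x is the direction in which the jaws open and shut, and the axes are right-handed (so a half turn about y gives the same grasp; the last joint's range is limited). The gripper opens to 85 mm and grips with 20 to 120 N. Pads are 22 mm wide; open, the fingers measure 114 mm over their backs; the gripper's body (76 mm by 85 mm) begins 54 mm behind the grasp point. The pads swing forward as they close: fully open they stand 13 mm farther back than shut.
Start: joints at [-69.282, 23.554, -0.728, 91.456, 0.321, 64.991, -4.71], TCP at [0.26, 0.568, 0.231] pointing down, gripper open.
Joint ranges: [-169.25, 169.25], [-16.82, 113.86], [-84.01, 82.57], [7.8, 145.47], [-59.2, 239.2], [7.22, 106.19], [-163.78, 163.78]. Speed limits (degrees/s): [136.94, 136.94, 172.46, 172.46, 180, 180, 180].

## Interface

Orientations are given as a 3x3 rotation matrix whose columns are the frame's x, y, z axes.
In Python, from bench import bot, get_image, get_calibration gives the robot as it stands.
- The arm moves only by the tool servo_tool, never from a script. Its argument "moves" is a list of rows, each a list of 3 entries, a list of its own where there are three numbers: the turn, a rotation vector about the tool's x, y, z in degrees, then the shift along the tool's x, y, z in mm, then the closure in counts, from 0 (fully open) to 255 (shut). In form: [[[wx, wy, wz], [tx, ty, tz], gripper], ...]. A call has 1 to 12 rows; each row shifts and turns the pose as measured when the row begins, along the tool's axes as they then stand; what a row does not reach is not made up. A row lasts 1/10 s, in which the tool goes at most 50 mm and 8.59 degrees, less where a joint would pass 70% of its speed; a pose out of reach is approached as far as the arm can. A call is refused whole if a number of a shift passes 50 or a number of a turn 8.59, either way. A call with a gripper value outside its range is refused whole. The fingers move at their own pace and stop on an object; "grip_force" is the grip in N (left out, the last holds). Time passes only in rows, so rows that do not move let the fingers close. It gives the time, the measured TCP pose, the force and the opening at its end, in the units of the state.
- bot.get_obs(): the state, without advancing time (a new reading comes with each control period).
- get_image(name): name is "scene" or "top"; returns the picture (384x512x3 uint8, blue, green, red); there is no depth.
- get_calibration(name): a dict with "mtx" (3x3 intrinsics, pixels), "k1" (the pictures are not rectified: a ray, as slopes to the right and down, at radius r is drawn at 1 + k1 r^2 times it, then the intrinsics apply), "T" (4x4, takes a point from camera to world coordinates). Camera axes: x right, y up, looking along -z (the intrinsics and any distortion apply to the point x, -y, -z); pixel columns grow to the right and rows downward; lengths in m; the calibration is good to about 2 mm. A picture is of the moment at which its call begins. get_calibration takes no time and is no camera call.
- bot.close_job(): hands the job in, once; it reports no verdict.
The state is a dict: "time_s": time; "joint_positions": joint angles; "joint_vel": joint speeds; "tau": joint torques, N m; "position": TCP position; "tool_rot": TCP orientation; "ft_force": force on the tool from outside, world axes, zero at the start; "ft_torque": the same for the moment, N m; "finger_gap": finger opening in m.
Only numpy, scipy, OpenCV 4.12 (cv2) and the standard library are available. Lean on these libraries where they do the work, as an engineer would, in place of code of your own. Each camera call takes 0.05 s, during which the arm holds its last target. There are 200 camera calls.

## Task

First swing the isolator's lever from on to off, until the hole in its end lies over the hole in the hasp lug so that a padlock could go through. Then press the loose cover of the terminal box down until it sits level and flat on the rim all round. Leave the other things on the bench where they are.

Things in the scene. Friction and masses are not known exactly. Their poses are not given: they have to be found in the camera images.
- isolator: isolator switch, fixed to the bench: grey block 110 x 110 mm, its bare metal face plate 45 mm above the bench. It and the terminal box stand side by side, either one on the left, each turned up to 0.4 rad. Origin: centre of its underside, on the lever's upright turning axis; x away from the robot, y left, z up. A steel hasp lug sticks out of its -y side (right as the robot sees it)
- handle (a joint): angle (rad) of the isolator's lever about its upright axis: 0 = on, lever pointing along the isolator's -x (to the robot); grows counter-clockwise seen from above to a stop at 1.571 = off, pointing along -y. Starts at 0 to 0.6; stiff (2.5 N pushed sideways 50 mm from the axis) and stays where left
- handle_eye (a point): centre of the 12 mm hole in the lever's end, 72 mm from the axis, 53 mm above the bench. The lever: round hub 42 mm across, then an upright black bar 14 mm wide out to 63 mm from the axis, 47 to 75 mm above the bench (push on its side), then a flat steel tab 26 mm wide, 6 mm thick, out to 89 mm, underside 47 mm above the bench
- hasp_eye (a point): centre of the 12 mm hole in the fixed hasp lug, 72 mm from the turning axis, at the lug's upper face (42 mm above the bench)
- terminal_box: open grey box fixed to the bench, 106 x 156 mm (x, y), walls 6 mm, rim 50 mm high; cable glands on its far side. Origin: centre of its underside; z up. Inside, hidden by the cover, four stiff studs stand 32 mm either side of the centre in x, 55 mm in y; each slides down under 2.5 N (10 N for all) and stays there without springing back
- cover: loose flat bare-metal cover plate 110 x 160 x 5 mm (x, y, z), about 0.2 kg, with a 14 mm deep black block underneath that sits in the box's mouth with 2 mm play. Origin: centre of the plate's underside (top face 5 mm higher); z up. It starts resting on the studs, 5 to 11 mm above the rim, often askew; seated, its origin is 50 mm above the box's underside
- driver_red: bystander, to be left alone: screwdriver, 172 mm long, lying between the isolator and the terminal box. Origin: centre of its underside
- adapter_block: bystander, to be left alone: black plug adapter block, 48 x 58 x 40 mm, near the front edge. Origin: centre of its underside
- cup_screws: bystander, to be left alone: open parts cup, 62 mm across, 31 mm high, at the left. Origin: centre of its underside
- kapton_roll: bystander, to be left alone: flat roll of tape, 60 mm across, 18 mm high, at the right near the front edge. Origin: centre of its underside
- label_roll_b: bystander, to be left alone: white roll of labels, 66 mm across, 30 mm high, at the back. Origin: centre of its underside

How it is judged:
By the outcome, as a careful person would: the job done as asked, in the order asked, and still so for the second after the job is handed in, with the robot touching nothing.
It also fails if it takes over 51 s, if anything falls off the work surface, if the arm or the gripper's body presses on something with over 40 N, if the wrist force passes 120 N, or if a joint passes its speed limit or range.

## Working session

There is one attempt and no reset: what is moved stays moved. The work goes in short steps, Python scripts to look and compute and a tool call to move; the robot and the scene stay as the last step left them, time stands still between calls to the robot, and variables do not carry over. Pictures are saved under pics/ and viewed, about 8 in all and at most 12, crops included, and the job is handed in when it is done.

Besides the shell and the picture viewer there is one more tool, called as name(argument=value, ...) on one line, values as JSON. servo_tool: Moves the arm, as the interface text tells. Its arguments: {"type":"object","properties":{"moves":{"type":"array","items":{"type":"array"}},"grip_force":{"type":"number"}},"required":["moves"]}

```bash
mkdir -p pics; ls; python3 - <<'E'
from bench import bot,get_image,get_calibration
import cv2
o=bot.get_obs()
for k in ("time_s","position","tool_rot","ft_force","finger_gap"): print(k,o[k])
for n in ("scene","top"):
    im=get_image(n); cv2.imwrite(f"pics/{n}0.png",cv2.resize(im,(800,600),interpolation=cv2.INTER_CUBIC))
    cv2.imwrite(f"pics/{n}0raw.png",im)
    c=get_calibration(n); print(n,c)
E
```

```text
pics
time_s 0.0
position [0.26023728 0.56770133 0.2304294 ]
tool_rot [[ 4.16638133e-01 -5.83633190e-04 -9.09072233e-01]
 [ 9.09070952e-01 -1.53015935e-03  4.16638528e-01]
 [-1.63418945e-03 -9.99998659e-01 -1.06958755e-04]]
ft_force [-0.07744985 -0.26110677 -0.0044878 ]
finger_gap 0.0853609374986443
scene {'mtx': array([[350.48695954,   0.        , 255.75547806],
       [  0.        , 350.48695954, 187.15347776],
       [  0.        ,   0.        ,   1.        ]]), 'k1': -0.06657599577460006, 'T': array([[ 0.85762154,  0.22136246, -0.4642025 , -0.03435462],
       [-0.51428016,  0.37107846, -0.77318607, -0.74370703],
       [ 0.00110118,  0.90183116,  0.4320872 ,  0.61665109],
       [ 0.        ,  0.        ,  0.        ,  1.        ]])}
top {'mtx': array([[431.75867262,   0.        , 255.31598366],
       [  0.        , 431.75867262, 190.46912077],
       [  0.        ,   0.        ,   1.        ]]), 'k1': -0.07657031306731969, 'T': array([[ 0.02126055,  0.99599252, -0.08687284,  0.42018933],
       [-0.99976145,  0.02161463,  0.00313716,  0.21766138],
       [ 0.00500231,  0.08678542,  0.99621447,  1.25434101],
       [ 0.        ,  0.        ,  0.        ,  1.        ]])}
```

View pics/scene0.png

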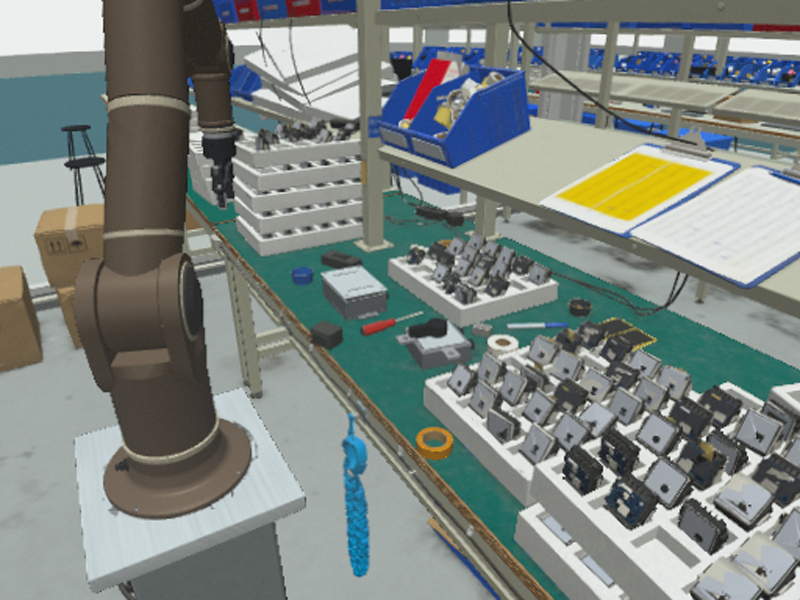

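View pics/top0.png

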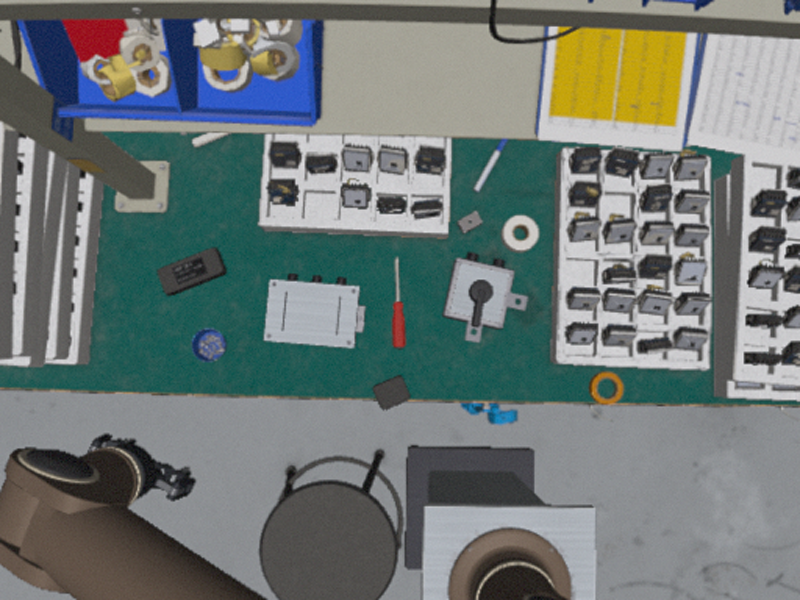

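```bash
python3 - <<'E'
import cv2,numpy as np
a=cv2.imread("pics/top0raw.png")
b=a[155:230,160:360]   # 75 x 200
cv2.imwrite("pics/c1.png",cv2.resize(b,None,fx=4,fy=4,interpolation=cv2.INTER_CUBIC))
s=cv2.imread("pics/scene0raw.png")[155:240,195:345]
i1=cv2.resize(b,(800,300),interpolation=cv2.INTER_CUBIC)
i2=cv2.resize(s,(529,300),interpolation=cv2.INTER_CUBIC)
o=np.zeros((600,800,3),np.uint8);o[:300]=i1;o[300:,:529]=i2
cv2.imwrite("pics/c1.png",o)
E
```

```text
(no output)
```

View pics/c1.png

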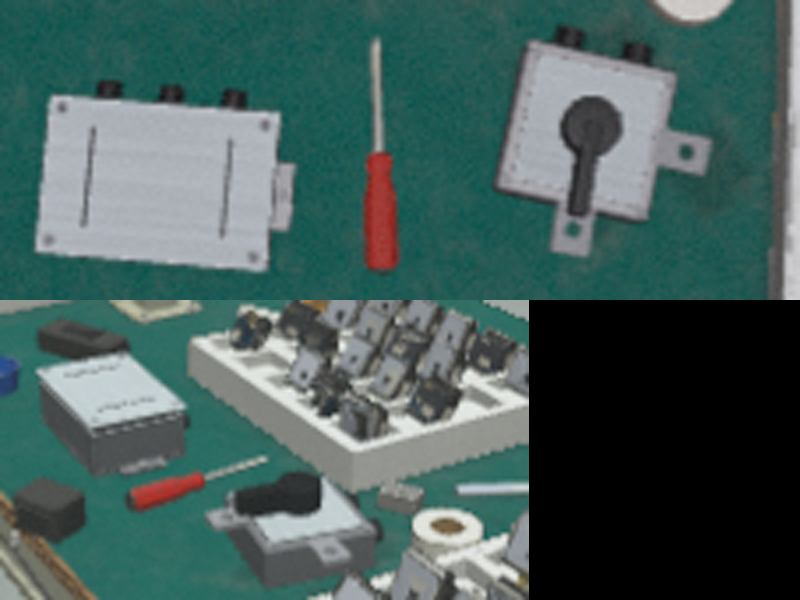

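```bash
cat > h.py <<'E'
import numpy as np,cv2
from bench import get_calibration
def cam(n):
    c=get_calibration(n); T=np.linalg.inv(c["T"]); F=np.diag([1,-1,-1.])
    return F@T[:3,:3],F@T[:3,3],c["mtx"],np.array([c["k1"],0,0,0.])
def p2w(n,px,z):
    R,t,K,d=cam(n)
    u=cv2.undistortPoints(np.float64(px).reshape(-1,1,2),K,d)[:,0]
    r=np.c_[u,np.ones(len(u))]@R; o=-R.T@t
    return o+r*((np.reshape(z,(-1,1))-o[2])/r[:,2:])
def w2p(n,P):
    R,t,K,d=cam(n); return cv2.projectPoints(np.float64(P).reshape(-1,1,3),cv2.Rodrigues(R)[0],t,K,d)[0][:,0]
E
python3 - <<'E'
from h import *
np.set_printoptions(precision=4,suppress=True)
f=lambda c,ox,oy,s:(np.array(c,float)+.5)/s-.5+[ox,oy]
g=lambda c:f(c,160,155,4)
iso=p2w("top",g([(531,40),(676,72),(648,220),(499,190)]),.045); print("iso",iso,iso.mean(0))
hl,hh,hub=[p2w("top",g([c]),z)[0] for c,z in (((573,229),.053),((686,151),.042),((591,127),.075))]
print(hl,hh,hub)
for nm,q in(("lev",hl),("hasp",hh)):
    d=q-hub; print(nm,np.hypot(*d[:2]),np.degrees(np.arctan2(d[1],d[0])))
    d=q-iso.mean(0); print(nm,np.hypot(*d[:2]),np.degrees(np.arctan2(d[1],d[0])))
e=iso; print(np.degrees(np.arctan2(*(e[0]-e[3])[[1,0]])),np.degrees(np.arctan2(*(e[1]-e[2])[[1,0]])))
for z in(.06,.063,.066):
    c=p2w("top",g([(52,96),(280,112),(266,270),(38,252)]),z); print(c,c.mean(0)); print([np.linalg.norm(c[i]-c[i-1]) for i in range(4)])
e=c;print(np.degrees(np.arctan2(*(e[0]-e[3])[[1,0]])),np.degrees(np.arctan2(*(e[1]-e[2])[[1,0]])),np.degrees(np.arctan2(*(e[0]-e[1])[[1,0]])))
# shelf edge, tray corners
print(p2w("scene",(np.array([[200,0]])),0.)[0])
# scene-cam lever hub check: crop scale 300/85
print("pred hub scene crop",(w2p("scene",[hub,hl,hh])-[195,155])*3.53+[0,300])
E
```

```text
iso [[0.6013 0.1106 0.045 ]
 [0.5808 0.0074 0.045 ]
 [0.4757 0.0265 0.045 ]
 [0.4946 0.1316 0.045 ]] [0.5381 0.069  0.045 ]
[0.468  0.0802 0.053 ] [ 0.5252 -0.0005  0.042 ] [0.5374 0.0711 0.075 ]
lev 0.07003323766242417 172.58553515169038
lev 0.07100450522853571 170.9903718490713
hasp 0.07267304064252356 -99.72722244842042
hasp 0.07074355788676015 -100.55558108038709
-11.150983942409903 -10.28104304446237
[[0.5525 0.4452 0.06  ]
 [0.5447 0.2858 0.06  ]
 [0.4349 0.2926 0.06  ]
 [0.4437 0.4508 0.06  ]] [0.4939 0.3686 0.06  ]
[np.float64(0.10890799933640902), np.float64(0.15954982733925996), np.float64(0.10999111210247428), np.float64(0.1584848184068493)]
[[0.5522 0.4446 0.063 ]
 [0.5444 0.2856 0.063 ]
 [0.4349 0.2924 0.063 ]
 [0.4437 0.4502 0.063 ]] [0.4938 0.3682 0.063 ]
[np.float64(0.10863443927630631), np.float64(0.15914906283507074), np.float64(0.10971483143052319), np.float64(0.1580867290404767)]
[[0.5518 0.444  0.066 ]
 [0.5441 0.2855 0.066 ]
 [0.4348 0.2922 0.066 ]
 [0.4436 0.4497 0.066 ]] [0.4936 0.3678 0.066 ]
[np.float64(0.10836087921620374), np.float64(0.1587482983308815), np.float64(0.10943855075857209), np.float64(0.15768863967410415)]
-2.985776912840098 -3.540669117039492 87.19724595236939
[ -4.6198 -11.6453   0.    ]
pred hub scene crop [[291.9114 478.6957]
 [221.6842 514.9934]
 [325.1698 548.8546]]
```

```bash
cat >> h.py <<'E'
from bench import bot
from scipy.spatial.transform import Rotation as Ro
def down(yaw):  # tool y down, x at yaw deg
    a=np.radians(yaw); x=np.array([np.cos(a),np.sin(a),0]); y=np.array([0,0,-1.]); return np.c_[x,y,np.cross(x,y)]
def plan(target,yaw,n,grip,p=None,R=None):
    o=bot.get_obs(); p=np.array(o["position"]) if p is None else p; R=np.array(o["tool_rot"]) if R is None else R
    Rt=down(yaw); rv=Ro.from_matrix(R.T@Rt).as_rotvec(); D=(np.array(target)-p)/n
    rows=[]
    for i in range(n):
        Ri=R@Ro.from_rotvec(rv*i/n).as_matrix()
        rows.append([[round(v,1) for v in np.degrees(rv/n)],[round(v,1) for v in Ri.T@D*1000],grip])
    return rows
E
python3 - <<'E'
from h import *
for r in plan([.4996,.1139,.2],-8.2,12,255): print(r)
E
```

```text
[[np.float64(0.0), np.float64(6.1), np.float64(-0.0)], [np.float64(-26.1), np.float64(2.6), np.float64(-33.9)], 255]
[[np.float64(0.0), np.float64(6.1), np.float64(-0.0)], [np.float64(-22.3), np.float64(2.6), np.float64(-36.5)], 255]
[[np.float64(0.0), np.float64(6.1), np.float64(-0.0)], [np.float64(-18.3), np.float64(2.6), np.float64(-38.7)], 255]
[[np.float64(0.0), np.float64(6.1), np.float64(-0.0)], [np.float64(-14.0), np.float64(2.6), np.float64(-40.4)], 255]
[[np.float64(0.0), np.float64(6.1), np.float64(-0.0)], [np.float64(-9.6), np.float64(2.6), np.float64(-41.7)], 255]
[[np.float64(0.0), np.float64(6.1), np.float64(-0.0)], [np.float64(-5.1), np.float64(2.6), np.float64(-42.4)], 255]
[[np.float64(0.0), np.float64(6.1), np.float64(-0.0)], [np.float64(-0.6), np.float64(2.6), np.float64(-42.8)], 255]
[[np.float64(0.0), np.float64(6.1), np.float64(-0.0)], [np.float64(4.0), np.float64(2.6), np.float64(-42.6)], 255]
[[np.float64(0.0), np.float64(6.1), np.float64(-0.0)], [np.float64(8.5), np.float64(2.5), np.float64(-41.9)], 255]
[[np.float64(0.0), np.float64(6.1), np.float64(-0.0)], [np.float64(12.9), np.float64(2.5), np.float64(-40.8)], 255]
[[np.float64(0.0), np.float64(6.1), np.float64(-0.0)], [np.float64(17.2), np.float64(2.5), np.float64(-39.1)], 255]
[[np.float64(0.0), np.float64(6.1), np.float64(-0.0)], [np.float64(21.3), np.float64(2.5), np.float64(-37.1)], 255]
```

servo_tool(moves=[[[0,6,0],[-26,2,-34],255],[[0,6,0],[-22,2,-36],255],[[0,6,0],[-18,2,-39],255],[[0,6,0],[-14,2,-40],255],[[0,6,0],[-10,2,-42],255],[[0,6,0],[-5,2,-42],255],[[0,6,0],[-1,2,-43],255],[[0,6,0],[4,2,-43],255],[[0,6,0],[8,2,-42],255],[[0,6,0],[13,2,-41],255],[[0,6,0],[17,2,-39],255],[[0,6,0],[21,2,-37],255]], grip_force=30)

```text
time_s: 1.3
position: [0.4982, 0.1003, 0.2017]
tool_rot: [[0.988, -0.006, 0.152], [-0.152, -0.002, 0.988], [-0.006, -1.0, -0.003]]
ft_force: [0.7, 0.4, -0.6]
finger_gap: 0.0001
```

```bash
python3 - <<'E'
from h import *
o=bot.get_obs(); print(o["joint_positions"],np.round(o["tool_rot"],3))
import itertools
for r in plan([.4996,.1139,.075],-8.2,6,255): print(*[list(map(float,x)) for x in r[:2]])
E
```

```text
[-37.97040158  14.58011861  25.42176563 110.59435562  -7.4050686
  56.77235617 -17.87311963] [[ 0.988 -0.006  0.152]
 [-0.152 -0.002  0.988]
 [-0.006 -1.    -0.003]]
[0.0, -0.1, -0.1] [0.0, 21.1, 2.3]
[0.0, -0.1, -0.1] [-0.0, 21.1, 2.3]
[0.0, -0.1, -0.1] [-0.0, 21.1, 2.3]
[0.0, -0.1, -0.1] [-0.0, 21.1, 2.3]
[0.0, -0.1, -0.1] [-0.1, 21.1, 2.3]
[0.0, -0.1, -0.1] [-0.1, 21.1, 2.3]
```

servo_tool(moves=[[[0,0,0],[0,0,14],255],[[0,0,0],[0,25,0],255],[[0,0,0],[0,25,0],255],[[0,0,0],[0,25,0],255],[[0,0,0],[0,25,0],255],[[0,0,0],[0,15,0],255],[[0,0,0],[0,0,0],255]])

```text
time_s: 2.0
position: [0.5021, 0.1068, 0.0822]
tool_rot: [[0.986, -0.005, 0.166], [-0.166, -0.004, 0.986], [-0.004, -1.0, -0.005]]
ft_force: [-0.4, 0.4, 0.9]
finger_gap: -0.0
```

```bash
python3 - <<'E'
from h import *
from bench import get_image
o=bot.get_obs(); print(o["position"],o["ft_force"])
t=get_image("top")[150:230,250:350]; s=get_image("scene")[150:240,220:340]
cv2.imwrite("pics/d1.png",np.hstack([cv2.resize(t,(400,320),interpolation=cv2.INTER_CUBIC),cv2.resize(s,(400,320),interpolation=cv2.INTER_CUBIC)]))
for r in plan([.4996,.1139,.057],-8.2,3,255): print(*[list(map(float,x)) for x in r[:2]])
E
```

```text
[0.50213528 0.10682392 0.08215416] [-0.40783688  0.35348155  0.92131687]
[0.1, -0.5, -0.0] [-1.6, 9.0, 2.1]
[0.1, -0.5, -0.0] [-1.6, 9.0, 2.1]
[0.1, -0.5, -0.0] [-1.6, 9.0, 2.1]
```

View pics/d1.png

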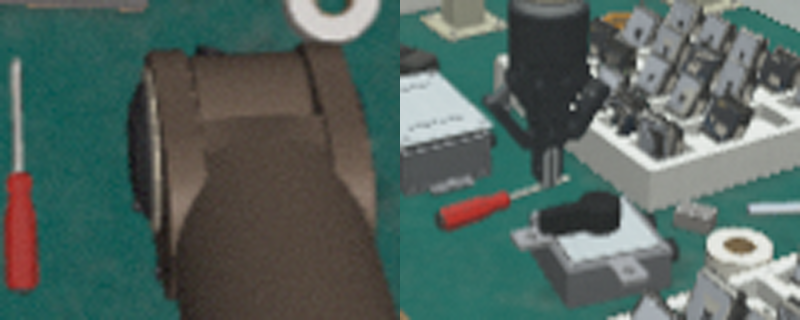

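The scene panel shows the shut fingertips at about (552,187), to the left of the lever bar at about (575,215). The arm hides the isolator in the top view. I'll lower and start pushing.

servo_tool(moves=[[[0,0,0],[-2,5,2],255],[[0,-1,0],[-2,9,2],255],[[0,0,0],[-1,9,2],255],[[0,0,0],[0,0,0],255]])

```text
time_s: 2.5
position: [0.5008, 0.1155, 0.062]
tool_rot: [[0.989, 0.002, 0.147], [-0.147, -0.001, 0.989], [0.002, -1.0, -0.001]]
ft_force: [-0.0, -0.6, -0.1]
finger_gap: 0.0001
```

```bash
cat >> h.py <<'E'
C=np.array([.5378,.070])
def lev(phi,off,r=.044,z=.057):  # tool centre for lever world angle phi, standing off mm from bar centre line
    a=np.radians(phi);u=np.array([np.cos(a),np.sin(a)]);n=np.array([-u[1],u[0]]);return np.r_[C+r*u-off*n,z]
def arc(phis,off):
    o=bot.get_obs();p=np.array(o["position"]);R=np.array(o["tool_rot"])
    for f in phis:
        r=plan(lev(f,off),f-180,1,255,p,R)[0]; print(f,*[list(map(float,x)) for x in r[:2]])
        p=lev(f,off);R=down(f-180)
E
python3 - <<'E'
from h import *
o=bot.get_obs(); print(o["position"],o["ft_force"])
arc(list(range(172,262,6)),.018)
E
```

```text
[0.50078341 0.1155193  0.06199797] [-0.02123687 -0.64969122 -0.08435619]
172 [0.0, -0.4, 0.1] [-0.9, 5.0, -21.9]
178 [0.0, -6.0, 0.0] [-1.6, 0.0, -4.7]
184 [0.0, -6.0, 0.0] [-1.6, 0.0, -4.7]
190 [0.0, -6.0, 0.0] [-1.6, 0.0, -4.7]
196 [0.0, -6.0, 0.0] [-1.6, 0.0, -4.7]
202 [0.0, -6.0, 0.0] [-1.6, 0.0, -4.7]
208 [0.0, -6.0, 0.0] [-1.6, 0.0, -4.7]
214 [0.0, -6.0, 0.0] [-1.6, 0.0, -4.7]
220 [0.0, -6.0, 0.0] [-1.6, 0.0, -4.7]
226 [0.0, -6.0, 0.0] [-1.6, 0.0, -4.7]
232 [0.0, -6.0, 0.0] [-1.6, 0.0, -4.7]
238 [0.0, -6.0, 0.0] [-1.6, 0.0, -4.7]
244 [0.0, -6.0, 0.0] [-1.6, 0.0, -4.7]
250 [0.0, -6.0, 0.0] [-1.6, 0.0, -4.7]
256 [0.0, -6.0, 0.0] [-1.6, 0.0, -4.7]
```

servo_tool(moves=[[[0,0,0],[-1,3,-8],255],[[0,0,0],[0,2,-8],255],[[0,0,0],[0,0,-4],255],[[0,0,0],[0,0,-2],255],[[0,0,0],[0,0,0],255]])

```text
time_s: 3.0
position: [0.496, 0.0921, 0.0567]
tool_rot: [[0.989, 0.002, 0.147], [-0.147, -0.0, 0.989], [0.002, -1.0, -0.0]]
ft_force: [-0.6, 1.1, -0.4]
finger_gap: 0.0001
```

servo_tool(moves=[[[0,-6,0],[-1.6,0,-4.7],255],[[0,-6,0],[-1.6,0,-4.7],255],[[0,-6,0],[-1.6,0,-4.7],255],[[0,-6,0],[-1.6,0,-4.7],255],[[0,-6,0],[-1.6,0,-4.7],255],[[0,0,0],[0,0,0],255]])

```text
time_s: 3.6
position: [0.4892, 0.0712, 0.057]
tool_rot: [[0.921, 0.002, -0.388], [0.388, 0.003, 0.921], [0.003, -1.0, 0.002]]
ft_force: [0.4, -0.3, -0.4]
finger_gap: -0.0001
```

```bash
cat >> h.py <<'E'
def st():
    o=bot.get_obs();p=np.array(o["position"])[:2]-C;R=np.array(o["tool_rot"]);yaw=np.degrees(np.arctan2(R[1,0],R[0,0]))
    f=np.radians(yaw+180);u=np.array([np.cos(f),np.sin(f)]);n=np.array([-u[1],u[0]])
    print("phi from yaw",yaw+180,"r",p@u*1000,"off",-p@n*1000,"z",o["position"][2],"F",np.round(o["ft_force"],1),"ang by 18mm",np.degrees(np.arctan2(p[1],p[0]))%360+np.degrees(np.arcsin(.018/np.hypot(*p))),np.round(o["joint_positions"],0))
E
python3 - <<'E'
from h import *
st(); arc([202,208],.018)
E
```

```text
phi from yaw 202.85632923160972 r 44.29949244891803 off 19.968216240167237 z 0.057003339867082545 F [ 0.4 -0.3 -0.4] ang by 18mm 200.3348816366707 [-24.  25.  12. 120.  -9.  37.  18.]
202 [-0.1, 0.9, 0.2] [0.6, 0.0, -1.3]
208 [0.0, -6.0, 0.0] [-1.6, 0.0, -4.7]
```

servo_tool(moves=[[[0,-4,0],[-1.4,0,-5.5],255],[[0,-6,0],[-1.6,0,-5],255],[[0,-6,0],[-1.6,0,-5],255],[[0,-6,0],[-1.6,0,-5],255],[[0,-6,0],[-1.6,0,-5],255]])

```text
time_s: 4.1
position: [0.494, 0.0477, 0.0569]
tool_rot: [[0.63, -0.004, -0.777], [0.777, 0.004, 0.63], [0.001, -1.0, 0.005]]
ft_force: [-2.3, 0.6, 2.3]
finger_gap: 0.0002
```

```bash
python3 - <<'E'
from h import *
from bench import get_image
st()
s=get_image("scene")[160:250,240:340]
cv2.imwrite("pics/d2.png",cv2.resize(s,None,fx=5,fy=5,interpolation=cv2.INTER_CUBIC))
E
```

```text
phi from yaw 230.98392363270972 r 44.88951418483268 off 20.043930558453685 z 0.05686326038797701 F [-2.3  0.6  2.3] ang by 18mm 228.4002366737899 [-15.  25.   5. 119.  -4.  37.  44.]
```

View pics/d2.png

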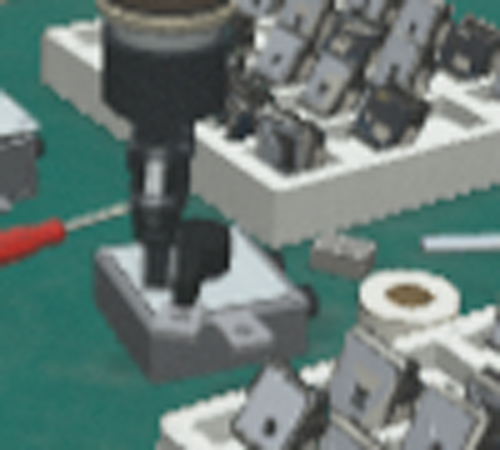

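The lever is following: its tab is now at about (180,320) and the hasp hole at (245,330). I'll continue.

servo_tool(moves=[[[0,-5,0],[-1.8,0,-5.5],255],[[0,-6,0],[-1.8,0,-5],255],[[0,-6,0],[-1.6,0,-5],255],[[0,-6,0],[-1.6,0,-5],255]])

```text
time_s: 4.55
position: [0.5065, 0.0314, 0.0567]
tool_rot: [[0.276, -0.007, -0.961], [0.961, 0.004, 0.276], [0.001, -1.0, 0.008]]
ft_force: [-3.3, 0.4, 2.0]
finger_gap: 0.0003
```

```bash
python3 - <<'E'
from h import *
st(); arc([260],.018)
E
```

```text
phi from yaw 253.9802470105003 r 45.760827265129244 off 19.382095700191027 z 0.056657796060399786 F [-3.3  0.4  2. ] ang by 18mm 252.26043913110843 [ -8.  26.  -1. 117.   0.  38.  65.]
260 [-0.5, -6.0, 0.1] [0.1, -0.4, -6.1]
```

servo_tool(moves=[[[0,-6,0],[-0.5,0,-4],255],[[0,0,0],[0,0,-2],255],[[0,0,0],[0,0,-2],255],[[0,0,0],[0,0,-1.5],255]])

```text
time_s: 4.95
position: [0.5131, 0.0279, 0.0561]
tool_rot: [[0.189, -0.014, -0.982], [0.982, 0.002, 0.189], [-0.0, -1.0, 0.014]]
ft_force: [-8.8, 2.1, 6.5]
finger_gap: -0.0002
```

```bash
python3 - <<'E'
from h import *
st(); arc([260],.018)
E
```

```text
phi from yaw 259.1217888225544 r 45.99515445594052 off 16.345633921796725 z 0.056136462666176654 F [-8.8  2.1  6.5] ang by 18mm 261.19641873916066 [ -7.  26.  -2. 115.   1.  39.  70.]
260 [-0.8, -0.9, -0.0] [1.7, -0.9, 1.0]
```

servo_tool(moves=[[[0,0,0],[0,0,-2],255],[[0,0,0],[0,0,-2],255]])

```text
time_s: 5.15
position: [0.513, 0.028, 0.0557]
tool_rot: [[0.197, -0.022, -0.98], [0.98, 0.002, 0.197], [-0.002, -1.0, 0.022]]
ft_force: [-8.1, 0.8, 7.4]
finger_gap: 0.0002
```

```bash
python3 - <<'E'
from h import *
st()
E
```

```text
phi from yaw 258.6629115565173 r 46.028813871748625 off 16.11302353750011 z 0.05569498911876028 F [-8.1  0.8  7.4] ang by 18mm 261.0295644934546 [ -7.  27.  -2. 115.   1.  40.  70.]
```

servo_tool(moves=[[[0,0,0],[0,0,-5],255],[[0,0,0],[0,0,-5],255]])

```text
time_s: 5.35
position: [0.513, 0.0281, 0.0547]
tool_rot: [[0.203, -0.041, -0.978], [0.979, 0.002, 0.203], [-0.006, -0.999, 0.041]]
ft_force: [-19.2, 3.0, 17.1]
finger_gap: -0.0003
```

```bash
python3 - <<'E'
from h import *
st()
E
```

```text
phi from yaw 258.28376654495963 r 46.10500730514568 off 15.790620617229294 z 0.054666015890905 F [-19.2   3.   17.1] ang by 18mm 261.0534154797422 [ -7.  27.  -2. 114.   1.  41.  69.]
```

servo_tool(moves=[[[0,0,0],[0,0,8],255],[[0,0,0],[0,-5,10],255],[[0,0,0],[0,-40,0],255],[[0,0,0],[0,-45,0],255],[[0,0,0],[0,-30,0],255]])

```text
time_s: 5.85
position: [0.4967, 0.0331, 0.1758]
tool_rot: [[0.215, -0.047, -0.976], [0.977, 0.002, 0.215], [-0.008, -0.999, 0.046]]
ft_force: [0.5, 0.5, -0.9]
finger_gap: 0.0001
```

```bash
python3 - <<'E'
from h import *
st()
for r in plan([.494,.368,.16],60,8,255): print(*[list(map(float,x)) for x in r[:2]])
E
```

```text
phi from yaw 257.58965488913384 r 44.84240456555984 off 32.166353249655735 z 0.17583555145406937 F [ 0.5  0.5 -0.9] ang by 18mm 240.97341135937108 [ -8.  16.  -2. 110.  -0.  56.  68.]
[-0.3, 2.2, -0.1] [40.8, 2.1, 9.2]
[-0.3, 2.2, -0.1] [40.4, 2.1, 10.8]
[-0.3, 2.2, -0.1] [40.0, 2.1, 12.4]
[-0.3, 2.2, -0.1] [39.5, 2.1, 13.9]
[-0.3, 2.2, -0.1] [38.9, 2.1, 15.4]
[-0.3, 2.2, -0.1] [38.3, 2.1, 16.9]
[-0.3, 2.2, -0.1] [37.6, 2.1, 18.4]
[-0.3, 2.2, -0.1] [36.9, 2.0, 19.8]
```

servo_tool(moves=[[[-0.3,2,0],[40,2,9],255],[[-0.3,2,0],[40,2,11],255],[[-0.3,2,0],[40,2,12],255],[[-0.3,2,0],[39,2,14],255],[[-0.3,2,0],[38,2,15],255],[[-0.3,2,0],[38,2,17],255],[[-0.3,2,0],[36,2,18],255],[[-0.3,2,0],[24,2,14],255],[[0,0,0],[0,0,0],255]])

```text
time_s: 6.75
position: [0.4999, 0.3638, 0.1716]
tool_rot: [[0.51, 0.023, -0.86], [0.86, -0.002, 0.51], [0.01, -1.0, -0.021]]
ft_force: [-0.1, -0.8, -0.1]
finger_gap: 0.0001
```

```bash
python3 - <<'E'
from h import *
from bench import get_image
st(); o=bot.get_obs(); print(o["position"])
t=get_image("top")[160:225,270:350]; s=get_image("scene"); cv2.imwrite("pics/e_s.png",s); cv2.imwrite("pics/e_t.png",t)
s=s[150:240,195:325]
cv2.imwrite("pics/e1.png",np.hstack([cv2.resize(t,(400,325),interpolation=cv2.INTER_CUBIC),cv2.resize(s,(400,325),interpolation=cv2.INTER_CUBIC)]))
for r in plan([.494,.368,.09],60,3,255): print(*[list(map(float,x)) for x in r[:2]])
E
```

```text
phi from yaw 239.36661421622864 r -233.4818383124738 off 182.26051605469897 z 0.17164530321400928 F [-0.1 -0.8 -0.1] ang by 18mm 100.82694506814804 [-38.  26.  -4.  97.   3.  57.  16.]
[0.49994381 0.36376789 0.1716453 ]
[0.4, -0.3, 0.1] [1.1, 27.2, 4.2]
[0.4, -0.3, 0.1] [1.2, 27.2, 4.0]
[0.4, -0.3, 0.1] [1.3, 27.2, 3.8]
```

View pics/e1.png

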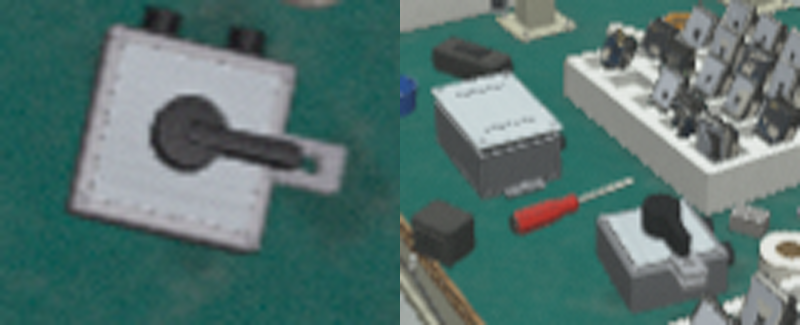

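```bash
python3 - <<'E'
from h import *
np.set_printoptions(precision=4,suppress=True)
print("tcp px scene",w2p("scene",[[.4999,.3638,.1716]]))
g=lambda c:(np.array([c],float)+.5)/5-.5+[270,160]
hl=p2w("top",g((311,165)),.053)[0];hub=p2w("top",g((188,132)),.075)[0];print(hl,hub)
q=C+.072*np.array([np.cos(np.radians(259.7)),np.sin(np.radians(259.7))]);print("expected hasp",q, "meas before [.5252 -.0005]")
s=cv2.imread("pics/e_s.png"); 
a=cv2.resize(s[100:190,185:275],(400,400),interpolation=cv2.INTER_CUBIC)
b=cv2.resize(s[195:235,260:310],(400,320),interpolation=cv2.INTER_CUBIC)
o=np.zeros((400,800,3),np.uint8);o[:,:400]=a;o[:320,400:]=b;cv2.imwrite("pics/e2.png",o)
E
```

```text
tcp px scene [[225.5503 152.6271]]
[ 0.5236 -0.0004  0.053 ] [0.5385 0.0716 0.075 ]
expected hasp [ 0.5249 -0.0008] meas before [.5252 -.0005]
```

View pics/e2.png

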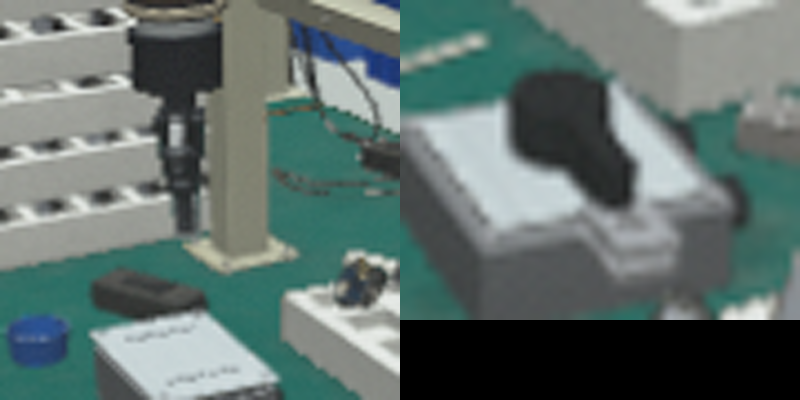

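The fingertips show at about (185,230), above the cover. The lever tab lies on the hasp lug at about (640,240), and the hole measures within 1.6 mm of the hasp eye. The fingers also met a hard stop. Next I'll press the cover.

servo_tool(moves=[[[0.4,0,0],[1,27,4],255],[[0.4,0,0],[1,27,4],255],[[0.4,0,0],[1,20,4],255],[[0,0,0],[0,0,0],255],[[0,0,0],[0,0,0],255]])

```text
time_s: 7.35
position: [0.4989, 0.3598, 0.0993]
tool_rot: [[0.522, 0.012, -0.853], [0.853, 0.006, 0.522], [0.011, -1.0, -0.007]]
ft_force: [0.3, 0.3, 0.4]
finger_gap: -0.0
```

```bash
python3 - <<'E'
from h import *
for r in plan([.494,.368,.07],60,1,255): print(*[list(map(float,x)) for x in r[:2]])
E
```

```text
[0.4, -1.5, 0.6] [4.1, 29.3, 8.7]
```

servo_tool(moves=[[[0.4,0,0.6],[4,10,9],255],[[0,0,0],[0,10,0],255],[[0,0,0],[0,4,0],255],[[0,0,0],[0,3,0],255],[[0,0,0],[0,3,0],255],[[0,0,0],[0,2,0],255]])

```text
time_s: 7.95
position: [0.4957, 0.3683, 0.0687]
tool_rot: [[0.524, 0.005, -0.852], [0.852, 0.003, 0.524], [0.005, -1.0, -0.003]]
ft_force: [0.4, 0.3, 0.7]
finger_gap: 0.0003
```

```bash
python3 - <<'E'
from h import *
for r in plan([.494,.368,.055],60,1,255): print(*[list(map(float,x)) for x in r[:2]])
E
```

```text
[0.2, -1.6, 0.3] [-1.2, 13.7, 1.3]
```

servo_tool(moves=[[[0,0,0],[0,3,0],255],[[0,0,0],[0,3,0],255],[[0,0,0],[0,3,0],255]])

```text
time_s: 8.25
position: [0.496, 0.3687, 0.0601]
tool_rot: [[0.524, 0.006, -0.851], [0.851, 0.004, 0.524], [0.006, -1.0, -0.003]]
ft_force: [-2.2, -0.2, 10.3]
finger_gap: -0.0001
```

servo_tool(moves=[[[0,0,0],[0,3,0],255],[[0,0,0],[0,3,0],255]])

```text
time_s: 8.45
position: [0.496, 0.3687, 0.0556]
tool_rot: [[0.524, 0.006, -0.851], [0.851, 0.004, 0.524], [0.006, -1.0, -0.003]]
ft_force: [-4.7, -3.3, 9.9]
finger_gap: 0.0001
```

servo_tool(moves=[[[0,0,0],[0,3,0],255],[[0,0,0],[0,3,0],255]])

```text
time_s: 8.65
position: [0.496, 0.3687, 0.055]
tool_rot: [[0.525, 0.006, -0.851], [0.851, 0.004, 0.525], [0.007, -1.0, -0.003]]
ft_force: [-10.0, -7.7, 32.7]
finger_gap: -0.0
```

servo_tool(moves=[[[0,0,0],[0,-3,0],255],[[0,0,0],[0,-6,0],255],[[0,0,0],[0,-6,0],255],[[0,0,0],[0,0,0],255]])

```text
time_s: 9.05
position: [0.4963, 0.369, 0.0723]
tool_rot: [[0.525, 0.008, -0.851], [0.851, 0.005, 0.525], [0.009, -1.0, -0.004]]
ft_force: [-0.1, 0.1, 1.0]
finger_gap: 0.0002
```

```bash
python3 - <<'E'
from h import *
o=bot.get_obs();R=np.array(o["tool_rot"]);p=np.array(o["position"]);c=np.array([.494,.368,.064])
X=np.array([.9984,-.056,0]);Y=np.array([.056,.9984,0])
for a,b in((35,60),(35,-60),(-35,-60),(-35,60),(0,0)):
    t=c+(a*X+b*Y)/1000; print(a,b,np.round(t,4),np.round(R.T@(t-p)*1000,1)); p=t
E
```

```text
35 60 [0.5323 0.4259 0.064 ] [67.3  8.9 -0.7]
35 -60 [0.5256 0.3061 0.064 ] [-105.5   -0.7  -57.2]
-35 -60 [0.4557 0.3101 0.064 ] [-33.3  -0.5  61.5]
-35 60 [0.4624 0.4299 0.064 ] [105.5   0.7  57.2]
0 0 [0.494 0.368 0.064] [-36.1  -0.1 -59.4]
```

servo_tool(moves=[[[0,0,0],[33,0,0],255],[[0,0,0],[31,0,0],255],[[0,0,0],[0,6,0],255],[[0,0,0],[0,4,0],255],[[0,0,0],[0,3,0],255],[[0,0,0],[0,2,0],255],[[0,0,0],[0,2,0],255]])

```text
time_s: 9.75
position: [0.5299, 0.4223, 0.055]
tool_rot: [[0.527, 0.006, -0.85], [0.85, 0.003, 0.527], [0.006, -1.0, -0.004]]
ft_force: [-7.3, -3.4, 28.6]
finger_gap: 0.0001
```

servo_tool(moves=[[[0,0,0],[0,2,0],255],[[0,0,0],[0,2,0],255]])

```text
time_s: 9.95
position: [0.5299, 0.4222, 0.0552]
tool_rot: [[0.527, 0.007, -0.85], [0.85, 0.005, 0.527], [0.008, -1.0, -0.004]]
ft_force: [-3.2, -2.5, 11.1]
finger_gap: -0.0003
```

servo_tool(moves=[[[0,0,0],[0,-6,0],255],[[0,0,0],[0,-8,0],255],[[0,0,0],[-34,0,-19],255],[[0,0,0],[-34,0,-19],255],[[0,0,0],[-34,0,-19],255],[[0,0,0],[0,4,0],255],[[0,0,0],[0,4,0],255],[[0,0,0],[0,3,0],255],[[0,0,0],[0,2,0],255],[[0,0,0],[0,2,0],255]])

```text
time_s: 10.95
position: [0.5242, 0.3021, 0.0568]
tool_rot: [[0.526, 0.01, -0.85], [0.85, 0.007, 0.527], [0.012, -1.0, -0.005]]
ft_force: [-0.2, 0.0, -0.1]
finger_gap: -0.0002
```

servo_tool(moves=[[[0,0,0],[0,2,0],255],[[0,0,0],[0,2,0],255]])

```text
time_s: 11.15
position: [0.5241, 0.3029, 0.055]
tool_rot: [[0.525, 0.01, -0.851], [0.851, 0.006, 0.525], [0.011, -1.0, -0.005]]
ft_force: [-10.4, -9.4, 37.7]
finger_gap: 0.0002
```

servo_tool(moves=[[[0,0,0],[0,-6,0],255],[[0,0,0],[0,-8,0],255],[[0,0,0],[-16,0,30],255],[[0,0,0],[-15,0,28],255],[[0,0,0],[0,4,0],255],[[0,0,0],[0,4,0],255],[[0,0,0],[0,2,0],255],[[0,0,0],[0,2,0],255]])

```text
time_s: 11.95
position: [0.459, 0.3106, 0.058]
tool_rot: [[0.523, 0.014, -0.852], [0.852, 0.01, 0.523], [0.016, -1.0, -0.007]]
ft_force: [1.3, -0.2, -0.3]
finger_gap: 0.0002
```

servo_tool(moves=[[[0,0,0],[0,2,0],255],[[0,0,0],[0,1,0],255]])

```text
time_s: 12.15
position: [0.46, 0.3105, 0.055]
tool_rot: [[0.524, 0.014, -0.852], [0.852, 0.009, 0.524], [0.015, -1.0, -0.007]]
ft_force: [-7.9, -3.0, 21.1]
finger_gap: -0.0003
```

Last corner, then up and away to the start side.

servo_tool(moves=[[[0,0,0],[0,-6,0],255],[[0,0,0],[0,-8,0],255],[[0,0,0],[34,0,18],255],[[0,0,0],[34,0,18],255],[[0,0,0],[34,0,18],255],[[0,0,0],[0,4,0],255],[[0,0,0],[0,4,0],255],[[0,0,0],[0,3,0],255],[[0,0,0],[0,2,0],255]])

```text
time_s: 13.05
position: [0.4721, 0.4265, 0.0595]
tool_rot: [[0.53, 0.017, -0.848], [0.848, 0.01, 0.53], [0.017, -1.0, -0.009]]
ft_force: [-0.5, -0.1, 0.1]
finger_gap: -0.0
```

servo_tool(moves=[[[0,0,0],[0,2,0],255],[[0,0,0],[0,1,0],255]])

```text
time_s: 13.25
position: [0.4727, 0.4245, 0.0562]
tool_rot: [[0.532, 0.016, -0.847], [0.847, 0.008, 0.532], [0.016, -1.0, -0.009]]
ft_force: [0.3, 0.3, -0.4]
finger_gap: 0.0003
```

servo_tool(moves=[[[0,0,0],[0,2,0],255],[[0,0,0],[0,2,0],255]])

```text
time_s: 13.45
position: [0.473, 0.4243, 0.055]
tool_rot: [[0.533, 0.017, -0.846], [0.846, 0.009, 0.533], [0.017, -1.0, -0.009]]
ft_force: [-8.1, -5.3, 24.5]
finger_gap: 0.0
```

servo_tool(moves=[[[0,0,0],[0,-5,0],255],[[0,0,0],[0,-20,0],255],[[0,0,0],[0,-45,0],255],[[0,0,0],[0,-45,0],255],[[0,0,0],[-10,-20,40],255],[[0,0,0],[10,0,40],255],[[0,0,0],[20,0,40],255],[[0,0,0],[20,0,40],255],[[0,0,0],[20,0,30],255],[[0,0,0],[20,0,20],255],[[0,0,0],[0,0,0],255],[[0,0,0],[0,0,0],255]])

```text
time_s: 14.65
position: [0.3355, 0.6056, 0.1984]
tool_rot: [[0.541, 0.02, -0.841], [0.841, 0.013, 0.542], [0.022, -1.0, -0.01]]
ft_force: [0.2, -1.0, -0.0]
finger_gap: -0.0001
```

```bash
python3 - <<'E'
from h import *
from bench import get_image
t=get_image("top"); s=get_image("scene")
a=cv2.resize(t[130:260,110:400],(800,359),interpolation=cv2.INTER_CUBIC)
b=cv2.resize(s[155:240,195:345],(425,241),interpolation=cv2.INTER_CUBIC)
o=np.zeros((600,800,3),np.uint8);o[:359]=a;o[359:,:425]=b
d=cv2.absdiff(cv2.imread("pics/top0raw.png"),t)[130:260,110:400]; o[359:518,425:425+354]=cv2.resize(d,(354,159))*2
cv2.imwrite("pics/f1.png",o)
E
```

```text
(no output)
```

View pics/f1.png

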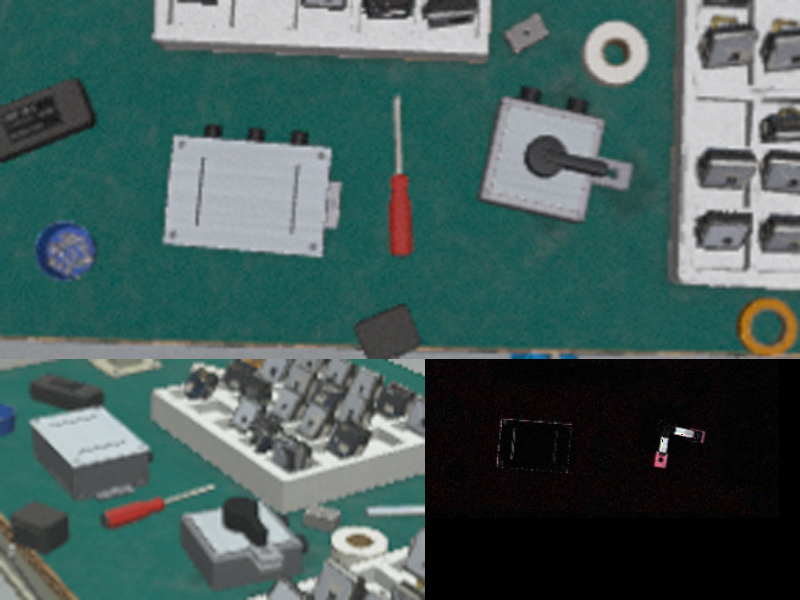

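The picture shows the lever over the lug at about (610,172) and the cover flat on the box at about (248,195). The difference image shows changes only at the lever and the cover, so nothing else moved.

```bash
python3 -c "
from bench import bot
print(bot.get_obs()['time_s']); print(bot.close_job())"
```

```text
14.75
the job is handed in; nothing more can be done
None
```

I did both jobs in the order asked and handed in at 14.75 s, with the arm clear of everything.

- **Lever:** I pushed it round with the shut fingers until it met the hard stop, which held against about 19 N sideways without moving. In the top picture the hole in the lever came out 1.6 mm from where I measured the hasp eye, which is about the accuracy of the camera calibration.
- **Cover:** I pressed it at the centre until it stopped at 55 mm above the bench, the seated height of its top face. I then pressed near all four corners, and each also stopped at about 55 mm, so it sits flat. The highest upward reading while pressing was 37.7 N, at the corner on the far right. With the sideways parts added, the total force on the fingertips there was about 40 N. The 40 N limit is for the arm and the gripper's body; I took it not to cover the fingertips.
- **Other objects:** comparing the first and last top pictures, only the lever and the cover changed.

No check failed or disagreed.

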